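# Push the empty tin through the bin's self-closing flap

## Robot

A 7-joint arm with a two-finger parallel gripper is mounted at the origin on the work surface. World frame = base frame: x ahead of the robot, y to its left, z up, the work surface at z = 0. Lengths are in m, angles in rad, forces in N, time in s.
With the tool pointing down it reaches from about 0.4 to 0.875 m from the base axis. Payload 19.3 kg.
Tool frame: the origin (TCP) lies midway between the tips of the shut fingers; the grasp point (between the pads) lies 19 mm behind it (bot.tcp_to_grasp is the distance from the TCP to the grasp point, in m); z points along the fingers, y is the direction in which the jaws open and shut (so a half turn about z gives the same grasp; the last joint's range is limited). The gripper opens to 85 mm and grips with 20 to 120 N. Pads are 22 mm wide; open, the fingers measure 114 mm over their backs; the gripper's body (76 mm by 85 mm) begins 54 mm behind the grasp point. The pads swing forward as they close: fully open they stand 13 mm farther back than shut.
Start: joints at [1.151, 0.521, -0.036, 1.599, 0.021, 1.021, -0.113], TCP at [0.214, -0.587, 0.231] pointing down, gripper open.
Joint ranges: [-2.91, 2.91], [-0.3, 2.13], [-1.5, 1.42], [0.17, 2.43], [-1.26, 4.41], [0.16, 1.93], [-2.52, 2.52]. Speed limits (rad/s): [1.89, 1.89, 2.39, 2.39, 3.01, 3.01, 3.01].

## Interface

Orientations are given as [roll, pitch, yaw] about the fixed x, y, z axes, in that order (R = Rz(yaw) Ry(pitch) Rx(roll)).
In Python, from workcell import bot gives the robot as it stands. The module is installed in compiled form; this text tells all that it offers.
- The arm moves only by the tool drive_tool, never from a script. Its argument "series" is a list of rows, each a list of 5 numbers: the opening in per cent of the stroke, from 0 (shut) to 100 (fully open), then the shift along the world's x, y, z in m, then the turn about the world's z in rad. A call has 1 to 12 rows; each row shifts and turns the pose as measured when the row begins; what a row does not reach is not made up. A row lasts 1/10 s, in which the tool goes at most 50 mm and 8.59 degrees, less where a joint would pass 70% of its speed; a pose out of reach is approached as far as the arm can. A call with a gripper value outside its range is refused whole. The fingers move at their own pace and stop on an object; "newtons" is the grip in N (left out, the last holds). Time passes only in rows, so rows that do not move let the fingers close. It gives the time, the measured TCP pose, the force and the opening at its end, in the units of the state.
- bot.observe(): the state, without advancing time (a new reading comes with each control period).
- bot.grab_frame(name): name is "scene" or "top"; returns the picture (400x640x3 uint8, red, green, blue); there is no depth.
- bot.camera_info(name): a dict with "fx", "fy", "cx", "cy" (pixels), "k1" (the pictures are not rectified: a ray, as slopes to the right and down, at radius r is drawn at 1 + k1 r^2 times it, then the intrinsics apply), "cam_to_world" (4x4, takes a point from camera to world coordinates). Camera axes: x right, y down, z forward; pixel columns grow to the right and rows downward; lengths in m; the calibration is good to about 2 mm. A picture is of the moment at which its call begins. camera_info takes no time and is no camera call.
- bot.job_done(): hands the job in, once; it reports no verdict.
Trained networks look in the newest picture that a camera, given by its name, has taken for a name from the list of things; names that differ only in an ending like _2 or _b are one class to them, and where a whole thing is asked for, a point or a joint stands for the part that bears it (a point fixed in the world has none). Each returns a list of dicts, best first, with "conf" (0 to 1); they miss things now and then, are a little off and sometimes report something else, mostly with a low value. They report only what shows in the picture. A call takes as long as a camera call. They do not tell look-alikes from the thing itself.
- bot.masks_of(camera, target): "mask" (400x640 bool, what is visible of it) and "point" ([column, row] in pixels, amid what is visible of it).
The state is a dict: "clock": time; "qpos": joint angles; "qd": joint speeds; "joint_efforts": joint torques, N m; "position": TCP position; "tool_rot": TCP orientation; "force": force on the tool from outside, world axes, zero at the start; "moment": the same for the moment, N m; "grip_width": finger opening in m.
Only numpy, scipy, OpenCV 4.12 (cv2) and the standard library are available. Lean on these libraries where they do the work, as an engineer would, in place of code of your own. Each camera call takes 0.05 s, during which the arm holds its last target.

## Task

Throw away the empty red-lidded balm tin lying on the steel bin's ledge: while it is still on the ledge push the black self-closing flap well open with one finger and keep it open, and with the other finger gently push the tin off the ledge through the opening. Never pinch, lift or carry the tin, and leave the other things on the bench where they are. Finish with the fingers drawn out, the tin in the bin and the flap swung fully shut.

Things in the scene. Friction and masses are not known exactly. Their poses are not given: they have to be found in the camera images.
- bin: Steel bin fixed on the green bench, 240 mm long (its x), 124 mm wide (its y). Along its own +x (the way to push the tin) its top is a steel ledge 140 mm above the bench, x = -115 to 0 mm, then an opening closed by the black flap. Origin on the bench under the middle of the ledge's inner edge; z up. Hollow inside, floor 5 mm above the bench. Back wall x = 105 to 125 mm, 186 mm high.
- ledge_edge (a point): Middle of the ledge's inner edge, on its top face, 140 mm above the bench; axes as the bin's. The ledge runs back from here 115 mm along bin -x, with black rails 8 mm high along its two sides (inner faces at y = +-56 mm) and nothing across its outer end.
- hinge (a point): Middle of the flap's hinge line, which runs along the bin's y; 100 mm beyond the ledge's inner edge and 46 mm above the ledge (186 mm above the bench). Axle radius 4 mm. Axes as the bin's. The side cheeks beside the flap end level with the shut flap.
- flap (a joint): Black flap, 110 x 108 x 3 mm, in rad: 0 = shut, stop at 1.2. Shut, it slopes 25 deg from the hinge down to the ledge's inner edge; open, 25 deg plus the joint value. A finger just above ledge level moving along bin +x (stopping short of the hinge), or pressing down, swings it down into the bin; a spring shuts it (1 to 3 N at its edge). The tin's weight hardly opens it.
- flap_edge (a point): Middle of the flap's lower edge (yellow strip); shut, it lies at the middle of the ledge's inner edge.
- tin_center (a point): Centre (half-way up) of the empty tin: a flat rectangular tin 34 mm (its x) by 56 mm (its y), 16 mm high, bright metal below and red lid with a pale label, about 40 g. It lies flat on the ledge, 38 to 62 mm before the ledge's inner edge, its x roughly along the bin's x (within about 17 deg). z up.
- full_tin: Like the empty tin but with a blue lid, standing on the bench near the bin; origin under its centre. Leave alone.
- slicker: Black slicker brush lying on the bench near the bin's ledge end, 170 mm long (x, handle to -x), head 100 mm wide, 22 mm high; origin under the handle's middle. Leave alone.
- comb: Chrome comb lying on the bench beside the bin, 180 x 36 x 6 mm; origin under its middle. Leave alone.
- wood_brush: Small wooden brush lying bristles down beside the bin, 110 x 50 x 32 mm; origin under its middle. Leave alone.
- shampoo: Green bottle, 54 mm across, 150 mm high, standing beyond the bin's back wall; origin under its centre. Leave alone.
Not all that is in view belongs to the job. What is shaped like the part that bears tin_center but green is not meant.

How it is judged:
By the outcome, as a careful person would: the job done as asked, in the order asked, and still so for the second after the job is handed in, with the robot touching nothing.
It also fails if it takes over 32 s, if anything falls off the work surface, if the arm or the gripper's body presses on something with over 40 N, if the wrist force passes 120 N, or if a joint passes its speed limit or range.

## Working session

There is one attempt and no reset: what is moved stays moved. The work goes in short steps, Python scripts to look and compute and a tool call to move; the robot and the scene stay as the last step left them, time stands still between calls to the robot, and variables do not carry over. Pictures are saved under pics/ and viewed, and the job is handed in when it is done.

Besides the shell and the picture viewer there is one more tool, called after "Request:" as name([rows], argument=value, ...), one row to a line, values as JSON. drive_tool: Moves the arm, as the interface text tells. Its arguments: {"type":"object","properties":{"series":{"type":"array","items":{"type":"array","items":{"type":"number"}}},"newtons":{"type":"number"}},"required":["series"]}

```bash
mkdir -p pics; python3 - <<'E'
from workcell import bot
import cv2
for n in("scene","top"):
    im=bot.grab_frame(n); cv2.imwrite(f"pics/{n}0.png",im[:,:,::-1])
    c=bot.camera_info(n); print(n,{k:(v if k!="cam_to_world" else v) for k,v in c.items()})
print(bot.observe())
E
```

```text
scene {'fx': 369.67103670461023, 'fy': 369.67103670461023, 'cx': 319.9410262972753, 'cy': 197.64703510106682, 'k1': -0.021553836060002496, 'cam_to_world': array([[-0.49133146,  0.68244306, -0.54116991,  0.93901236],
       [ 0.87094541,  0.3800503 , -0.3114737 ,  0.25361988],
       [-0.00689128, -0.62436627, -0.78110132,  0.73249951],
       [ 0.        ,  0.        ,  0.        ,  1.        ]])}
top {'fx': 434.4472068183197, 'fy': 434.4472068183197, 'cx': 320.52509154666416, 'cy': 204.54813284641403, 'k1': 0.00024043803173637822, 'cam_to_world': array([[-0.01396815, -0.99761898,  0.06753711,  0.47798298],
       [-0.99980831,  0.01300815, -0.01463334,  0.01824768],
       [ 0.01371996, -0.06772856, -0.99760944,  1.01842048],
       [ 0.        ,  0.        ,  0.        ,  1.        ]])}
{'clock': 0.1, 'qpos': array([ 1.15080901,  0.52193122, -0.03631237,  1.59994413,  0.02122798,
        1.02109146, -0.11279234]), 'qd': array([-6.54081234e-05, -7.11388471e-04,  1.93825784e-04, -9.95106625e-04,
        2.02859462e-04,  1.82176918e-03, -1.83841720e-03]), 'joint_efforts': array([ 4.73205713e-03, -9.28475118e+01,  1.98424369e+00, -3.70532405e+01,
        1.80678244e-02,  5.33116501e-03,  1.24514526e-05]), 'position': array([ 0.21403839, -0.58689394,  0.23080037]), 'tool_rot': array([-3.14060905e+00,  9.99142479e-05,  3.49785484e-01]), 'force': array([-0.51906325,  0.6785925 , -0.45404289]), 'moment': array([0.01154167, 0.02187246, 0.06371768]), 'grip_width': 0.08532963020236728}
```

View pics/scene0.png

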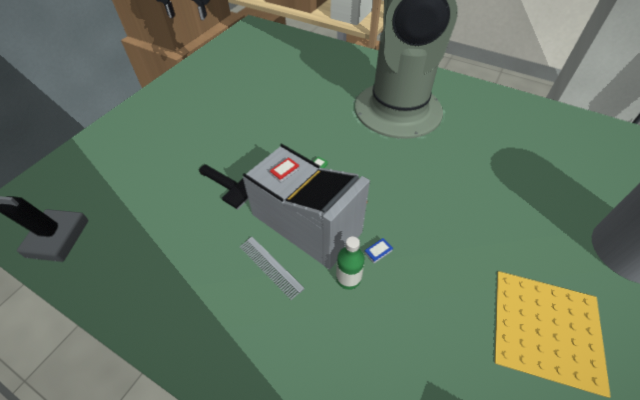

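View pics/top0.png

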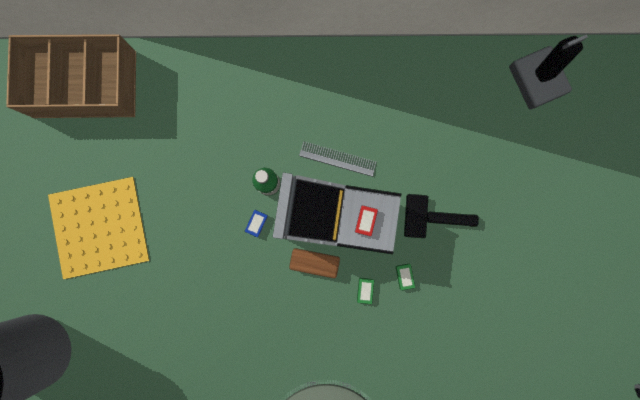

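```bash
cat > h.py <<'E'
from workcell import bot
import numpy as np, cv2
def ray(n,u,v):
    c=bot.camera_info(n); x=(u-c["cx"])/c["fx"]; y=(v-c["cy"])/c["fy"]
    xd,yd=x,y
    for _ in range(10):
        s=1+c["k1"]*(x*x+y*y); x,y=xd/s,yd/s
    T=c["cam_to_world"]; return T[:3,3],T[:3,:3]@np.array([x,y,1])
def atz(n,u,v,z):
    o,d=ray(n,u,v); return o+d*(z-o[2])/d[2]
def proj(n,P):
    c=bot.camera_info(n); T=c["cam_to_world"]; p=T[:3,:3].T@(np.asarray(P,float)-T[:3,3]); x,y=p[0]/p[2],p[1]/p[2]
    s=1+c["k1"]*(x*x+y*y); return np.array([x*s*c["fx"]+c["cx"],y*s*c["fy"]+c["cy"]])
E
python3 - <<'E'
from h import *
for n in("top","scene"):
    for t in("tin_center","flap","bin","flap_edge"):
        for m in bot.masks_of(n,t)[:3]:
            k=m["mask"].astype(np.uint8); cs=max(cv2.findContours(k,0,1)[0],key=cv2.contourArea)
            r=cv2.minAreaRect(cs); print(n,t,round(m["conf"],2),m["point"],k.sum(),cv2.boxPoints(r).round(1).tolist())
im=cv2.imread("pics/top0.png")[160:270,260:420]; cv2.imwrite("pics/topc.png",cv2.resize(im,None,fx=5,fy=5,interpolation=cv2.INTER_CUBIC))
im=cv2.imread("pics/scene0.png")[135:275,230:390]; cv2.imwrite("pics/scc.png",cv2.resize(im,None,fx=4,fy=4,interpolation=cv2.INTER_CUBIC))
E
```

```text
top tin_center 0.96 [403.3, 277.0] 387 [[394.29998779296875, 265.70001220703125], [410.29998779296875, 262.5], [415.20001220703125, 287.20001220703125], [399.29998779296875, 290.29998779296875]]
top tin_center 0.81 [364.3, 224.6] 494 [[353.3999938964844, 232.39999389648438], [359.70001220703125, 204.6999969482422], [377.5, 208.8000030517578], [371.20001220703125, 236.39999389648438]]
top tin_center 0.69 [367.2, 289.7] 376 [[356.6000061035156, 302.3999938964844], [358.6000061035156, 277.29998779296875], [373.70001220703125, 278.6000061035156], [371.6000061035156, 303.6000061035156]]
top flap 0.58 [314.1, 208.8] 2800 [[284.20001220703125, 233.5], [292.8999938964844, 178.89999389648438], [344.8999938964844, 187.1999969482422], [336.1000061035156, 241.8000030517578]]
top bin 0.67 [331.4, 212.3] 7025 [[272.0, 237.0], [282.3999938964844, 172.0], [402.0, 191.10000610351562], [391.6000061035156, 256.20001220703125]]
top flap_edge 0.94 [313.9, 212.4] 2874 [[284.1000061035156, 233.8000030517578], [292.79998779296875, 178.6999969482422], [344.79998779296875, 186.89999389648438], [336.1000061035156, 242.0]]
scene tin_center 0.55 [281.9, 167.8] 400 [[267.70001220703125, 170.8000030517578], [290.1000061035156, 154.5], [299.5, 167.39999389648438], [277.1000061035156, 183.8000030517578]]
scene flap 0.76 [321.3, 187.1] 1771 [[284.5, 198.5], [332.0, 151.0], [358.5, 177.5], [311.0, 225.0]]
scene bin 0.6 [311.2, 202.0] 9052 [[226.6999969482422, 196.6999969482422], [283.1000061035156, 118.0999984741211], [388.5, 193.6999969482422], [332.1000061035156, 272.29998779296875]]
scene flap_edge 0.69 [273.1, 269.1] 715 [[241.0, 247.0], [251.5, 236.5], [303.0, 288.0], [292.5, 298.5]]
scene flap_edge 0.64 [321.2, 187.7] 1673 [[284.6000061035156, 198.5], [333.5, 152.8000030517578], [357.6000061035156, 178.6999969482422], [308.70001220703125, 224.3000030517578]]
```

View pics/topc.png

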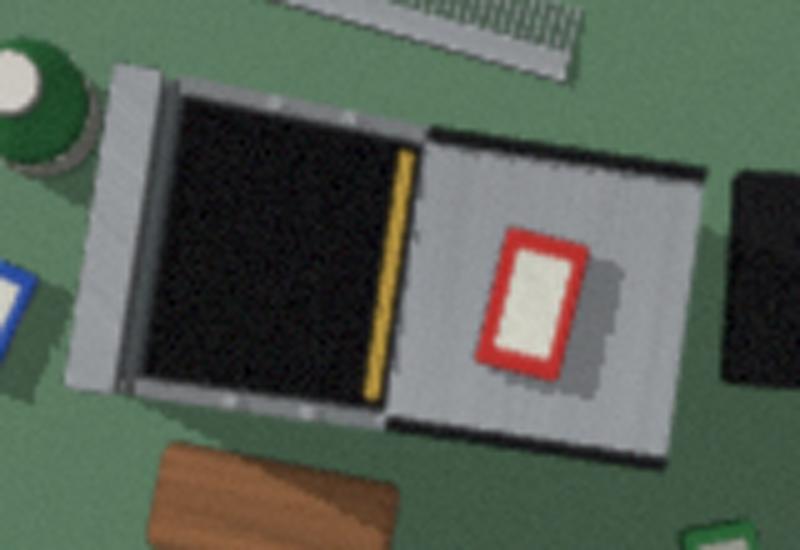

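View pics/scc.png

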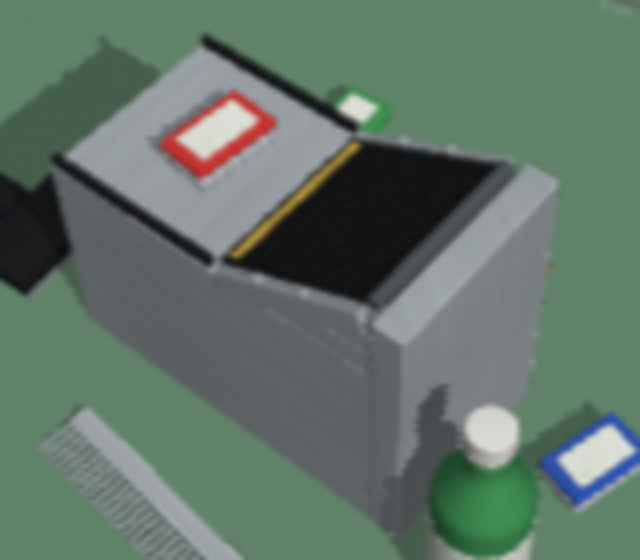

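```bash
cat > fit.py <<'E'
from h import *
from scipy.optimize import least_squares
ct=lambda p:((p[0]+.5)/5-.5+260,(p[1]+.5)/5-.5+160)
cs=lambda p:((p[0]+.5)/4-.5+230,(p[1]+.5)/4-.5+135)
B=[(-.115,-.062,.148),(-.115,.062,.148),(0,-.062,.148),(0,.062,.148),(.125,-.062,.186),(.125,.062,.186)]
T=[(707,172),(664,466),(432,132),(387,424),(118,64),(65,385)]
S=[(55,158),(205,38),(213,263),(357,128),(402,345),(556,183)]
def W(p,b): c,s=np.cos(p[2]),np.sin(p[2]); return np.array([p[0]+c*b[0]-s*b[1],p[1]+s*b[0]+c*b[1],b[2]])
def fit(B,T,S,p0):
    def f(p):
        r=[proj("top",W(p,b))-ct(t) for b,t in zip(B,T)] if T else []
        r+=[proj("scene",W(p,b))-cs(t) for b,t in zip(B,S)] if S else []
        return np.concatenate(r)
    q=least_squares(f,p0); return q.x,np.round(q.fun.reshape(-1,2),1).tolist()
E
python3 - <<'E'
from fit import *
for a in((T,S),(T,None),(None,S)):
    x,r=fit(B,*a,[.45,-.03,1.5]); print(x.round(4),r)
p=fit(B,T,S,[.45,-.03,1.5])[0]
TB=[(.017,-.028,.156),(-.017,-.028,.156),(-.017,.028,.156),(.017,.028,.156)]
TT=[(508,228),(590,245),(557,381),(475,362)]; TS=[(200,176),(160,140),(236,91),(276,122)]
for a in((TT,TS),(TT,None),(None,TS)):
    t,r=fit(TB,*a,[.45,-.1,1.4]); d=t[:2]-p[:2]; c,s=np.cos(p[2]),np.sin(p[2])
    print("tin",t.round(4),"in bin",(c*d[0]+s*d[1]).round(4),(-s*d[0]+c*d[1]).round(4),np.degrees(t[2]-p[2]).round(1),r)
E
```

```text
[ 0.5161 -0.0345  1.4069] [[0.4, -1.2], [0.6, 1.1], [-0.9, -1.7], [-1.0, 0.9], [-0.8, -0.1], [-0.3, -0.6], [-1.7, -0.4], [0.1, -1.6], [-1.6, -0.4], [1.0, -1.6], [0.5, -0.0], [0.6, -0.0]]
[ 0.5156 -0.0352  1.4059] [[0.8, -0.9], [0.9, 1.4], [-0.6, -1.5], [-0.6, 1.2], [-0.4, 0.1], [0.0, -0.4]]
[ 0.5171 -0.0334  1.4083] [[-1.6, 0.2], [0.1, -1.2], [-1.4, 0.2], [1.1, -1.2], [0.8, 0.6], [0.9, 0.4]]
tin [ 0.5041 -0.0842  1.3068] in bin -0.051 0.0037 -5.7 [[-0.2, -0.8], [-0.0, 0.1], [-0.2, 0.2], [-0.4, -0.3], [0.0, -0.3], [-0.6, 0.3], [-0.1, -0.8], [0.5, -0.8]]
tin [ 0.5037 -0.0846  1.3183] in bin -0.0514 0.0041 -5.1 [[-0.2, -0.5], [0.0, 0.1], [0.2, 0.3], [-0.1, 0.1]]
tin [ 0.5049 -0.0835  1.2878] in bin -0.0502 0.003 -6.8 [[-0.2, 0.0], [-0.6, 0.5], [0.2, -0.4], [0.6, -0.2]]
```

Candidates in the top view: red-lidded tin (367,221) on the ledge, blue-lidded tin (257,223), green tins (366,291) and (405,277) on the bench. I choose the red one. The close crops show it on the ledge with a red lid and pale label. In bin axes it sits at x=-51 mm, y=+4 mm, yaw about -6°.

Plan: fully open jaws along the bin's x, front finger over the flap, rear finger behind the tin.

Request:
drive_tool([
  [100, 0.02, 0.035, 0, -0.043],
  [100, 0.02, 0.035, 0, -0.043],
  [100, 0.02, 0.035, 0, -0.043],
  [100, 0.02, 0.035, 0, -0.043],
  [100, 0.02, 0.035, 0, -0.043],
  [100, 0.02, 0.035, 0, -0.043],
  [100, 0.02, 0.035, 0, -0.043],
  [100, 0.02, 0.035, 0, -0.043],
  [100, 0.02, 0.035, 0, -0.043],
  [100, 0.02, 0.035, 0, -0.043],
  [100, 0.02, 0.035, 0, -0.043],
  [100, 0.02, 0.035, 0, -0.043],
])

```text
clock: 1.7
position: [0.457, -0.1545, 0.2322]
tool_rot: [3.139, -0.002, -0.196]
force: [0.0, -0.7, 0.5]
grip_width: 0.0851
```

Request:
drive_tool([
  [100, 0.018, 0.03, 0, 0.01],
  [100, 0.018, 0.03, 0, 0.01],
  [100, 0.01, 0.018, 0, 0.01],
  [100, 0, 0, 0, 0],
  [100, 0, 0, 0, 0],
])

```text
clock: 2.2
position: [0.5067, -0.0672, 0.2328]
tool_rot: [3.14, -0.004, -0.159]
force: [-0.1, -0.8, -0.2]
grip_width: 0.0855
```

```bash
cat > st.py <<'E'
from h import *
import sys
o=bot.observe(); P=np.array([.5161,-.0345]); c,s=np.cos(1.407),np.sin(1.407); d=o["position"][:2]-P
print("bin x,y",(c*d[0]+s*d[1]).round(4),(-s*d[0]+c*d[1]).round(4),"z",o["position"][2].round(4),"yaw err",(o["tool_rot"][2]+.164).round(4),o["clock"],"F",o["force"].round(1))
n=sys.argv[1]
a=bot.grab_frame("top")[140:290,250:430]; b=bot.grab_frame("scene")[110:260,220:390]
a=cv2.resize(a,(400,333),interpolation=2); b=cv2.resize(b,(378,333),interpolation=2)
cv2.imwrite(f"pics/{n}.png",np.hstack([a,b])[:,:,::-1])
E
python3 st.py a1
```

```text
bin x,y -0.0338 0.0039 z 0.2328 yaw err 0.0053 2.2 F [-0.1 -0.8 -0.2]
```

View pics/a1.png

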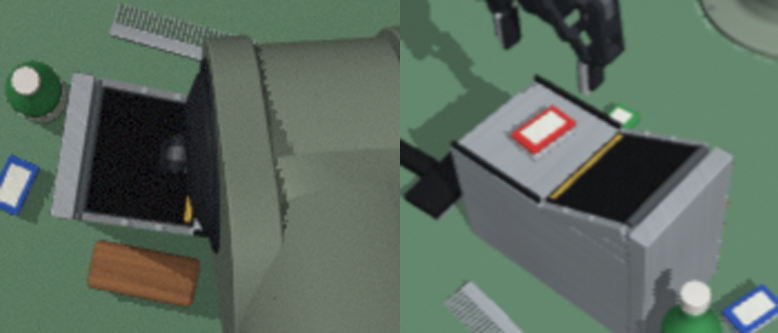

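```bash
python3 - <<'E'
from fit import *
p=[.5161,-.0345,1.407]
cx,cy=-.0338,.0039
for z in(.2328,.2458,.25):
  for s in(1,-1):
    q=[proj("scene",W(p,(cx+s*o,cy+w,z))) for o in(.0425,.057) for w in(-.011,.011)]
    print(z,s,[((u-220)*2.2235+400,(v-110)*2.22) for u,v in np.round(q,1)])
E
```

```text
0.2328 1 [(np.float64(578.54705), np.float64(103.89600000000003)), (np.float64(595.00095), np.float64(89.91000000000001)), (np.float64(591.44335), np.float64(111.44399999999999)), (np.float64(607.89725), np.float64(97.23600000000003))]
0.2328 -1 [(np.float64(506.50564999999995), np.float64(62.160000000000004)), (np.float64(523.40425), np.float64(49.28399999999998)), (np.float64(494.94345), np.float64(55.27800000000002)), (np.float64(511.84205000000003), np.float64(42.62399999999998))]
0.2458 1 [(np.float64(577.65765), np.float64(93.01800000000001)), (np.float64(594.55625), np.float64(78.81)), (np.float64(590.7763), np.float64(100.56600000000003)), (np.float64(607.6749), np.float64(86.13600000000004))]
0.2458 -1 [(np.float64(504.94919999999996), np.float64(51.06)), (np.float64(521.8478), np.float64(38.18400000000001)), (np.float64(493.16464999999994), np.float64(44.400000000000006)), (np.float64(510.28560000000004), np.float64(31.524000000000008))]
0.25 1 [(np.float64(577.4353000000001), np.float64(89.46600000000004)), (np.float64(594.3339), np.float64(75.25800000000002)), (np.float64(590.7763), np.float64(97.01399999999998)), (np.float64(607.45255), np.float64(82.58399999999999))]
0.25 -1 [(np.float64(504.28214999999994), np.float64(47.50800000000002)), (np.float64(521.4031), np.float64(34.63199999999999)), (np.float64(492.49760000000003), np.float64(40.626000000000026)), (np.float64(509.61855), np.float64(27.97199999999999))]
```

Request:
drive_tool([
  [100, 0, 0, -0.03, 0],
  [100, 0, 0, -0.03, 0],
  [100, 0, 0, -0.015, 0],
  [100, 0, 0, 0, 0],
  [100, 0, 0, 0, 0],
])

```text
clock: 2.8
position: [0.5053, -0.0731, 0.1572]
tool_rot: [3.139, -0.007, -0.168]
force: [-0.4, -0.8, -0.7]
grip_width: 0.0856
```

```bash
python3 st.py a2
```

```text
bin x,y -0.0399 0.0043 z 0.1572 yaw err -0.0039 2.8 F [-0.4 -0.8 -0.7]
```

View pics/a2.png

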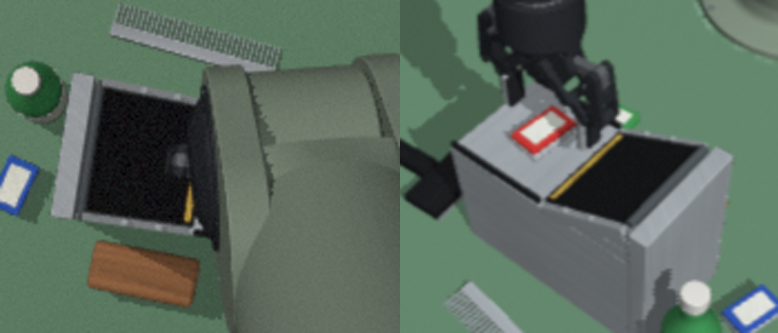

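Request:
drive_tool([
  [100, 0.001, 0.006, 0, 0],
  [100, 0, 0.001, -0.006, 0],
  [100, 0, 0.001, -0.006, 0],
  [100, 0, 0, 0, 0],
])

```text
clock: 3.3
position: [0.5079, -0.0642, 0.1468]
tool_rot: [3.139, -0.012, -0.168]
force: [-0.5, -0.7, 0.0]
grip_width: 0.0851
```

```bash
python3 st.py a3
```

```text
bin x,y -0.0307 0.0033 z 0.1468 yaw err -0.0036 3.3 F [-0.5 -0.7  0. ]
```

View pics/a3.png

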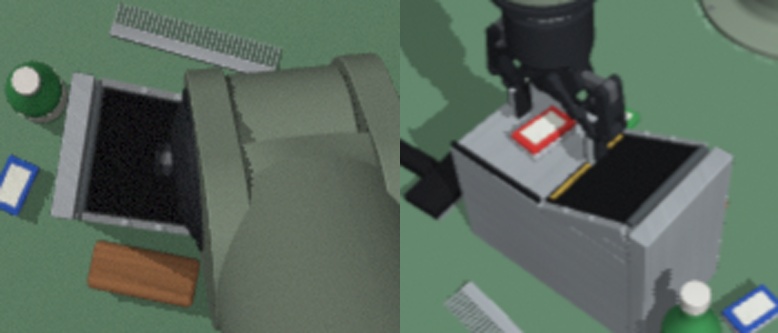

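Request:
drive_tool([
  [100, -0.001, -0.004, 0, 0],
  [100, 0, 0, -0.003, 0],
  [100, 0, 0, 0, 0],
])

```text
clock: 3.7
position: [0.507, -0.0692, 0.1442]
tool_rot: [3.139, -0.012, -0.168]
force: [0.4, 0.6, -0.1]
grip_width: 0.0854
```

```bash
python3 - <<'E'
import re
s=open("st.py").read().replace('n=sys.argv[1]','n=sys.argv[1]\nif n=="-": sys.exit()')
open("st.py","w").write(s)
E
python3 st.py -
```

```text
bin x,y -0.0357 0.0033 z 0.1442 yaw err -0.0043 3.7 F [ 0.4  0.6 -0.1]
```

Request:
drive_tool([
  [100, 0, 0, -0.004, 0],
  [100, 0, 0, -0.004, 0],
  [100, 0, 0, -0.003, 0],
  [100, 0, 0, 0, 0],
])

```text
clock: 4.1
position: [0.5071, -0.0692, 0.1322]
tool_rot: [3.139, -0.012, -0.168]
force: [0.1, 0.1, 1.6]
grip_width: 0.085
```

```bash
python3 st.py a4
```

```text
bin x,y -0.0357 0.0032 z 0.1322 yaw err -0.0045 4.1 F [0.1 0.1 1.6]
```

View pics/a4.png

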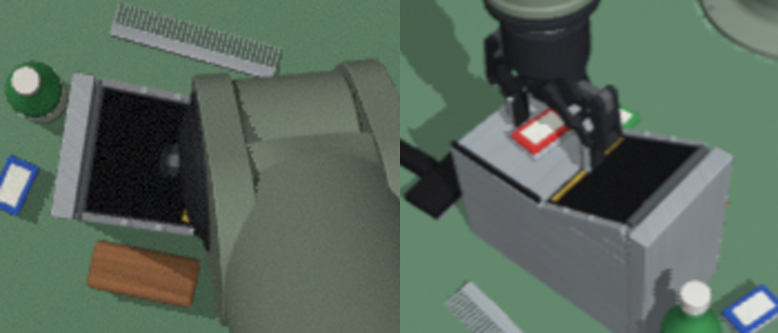

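Request:
drive_tool([
  [100, 0, 0, -0.002, 0],
  [100, 0.0005, 0.003, 0, 0],
  [100, 0.0005, 0.003, 0, 0],
  [100, 0.0005, 0.003, 0, 0],
  [100, 0.0005, 0.003, 0, 0],
  [100, 0.0005, 0.003, 0, 0],
  [100, 0, 0, 0, 0],
])

```text
clock: 4.9
position: [0.51, -0.0529, 0.1307]
tool_rot: [3.139, -0.013, -0.168]
force: [-0.5, -0.4, 0.4]
grip_width: 0.0851
```

```bash
python3 st.py a5
```

```text
bin x,y -0.0192 0.003 z 0.1307 yaw err -0.0044 4.9 F [-0.5 -0.4  0.4]
```

View pics/a5.png

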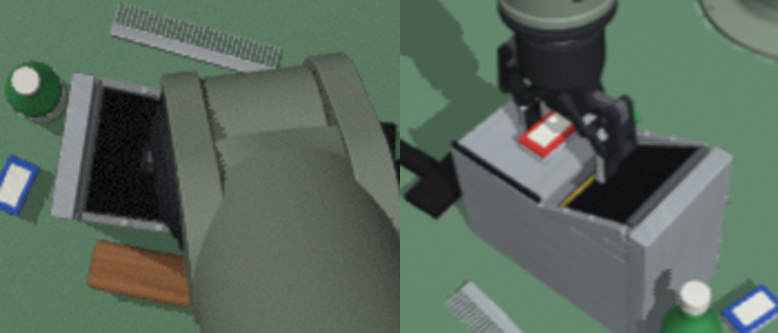

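Request:
drive_tool([
  [100, 0.0005, 0.003, 0, 0],
  [100, 0.0005, 0.003, -0.001, 0],
  [100, 0.0005, 0.003, 0, 0],
  [100, 0.0005, 0.003, 0, 0],
  [100, 0.0005, 0.003, 0, 0],
  [100, 0.0005, 0.003, 0, 0],
  [100, 0, 0, 0, 0],
])

```text
clock: 5.7
position: [0.5131, -0.0343, 0.1296]
tool_rot: [3.139, -0.013, -0.169]
force: [-0.2, -2.2, 1.1]
grip_width: 0.0853
```

```bash
python3 st.py a6
```

```text
bin x,y -0.0003 0.003 z 0.1296 yaw err -0.0054 5.7 F [-0.2 -2.2  1.1]
```

View pics/a6.png

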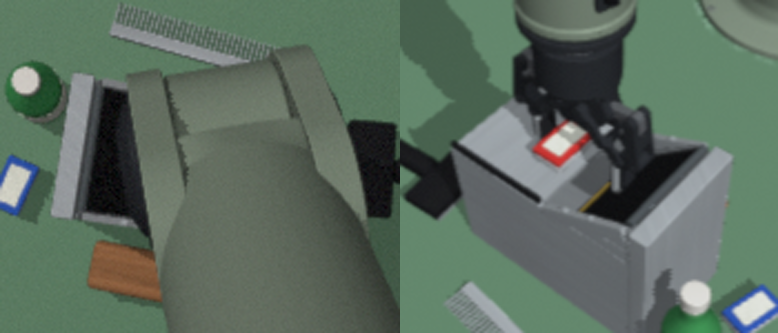

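Request:
drive_tool([
  [100, 0.0005, 0.003, 0, 0],
  [100, 0.0005, 0.003, -0.001, 0],
  [100, 0.0005, 0.003, 0, 0],
  [100, 0.0005, 0.003, 0, 0],
  [100, 0.0005, 0.003, 0, 0],
  [100, 0, 0, 0, 0],
])

```text
clock: 6.4
position: [0.5154, -0.0191, 0.1284]
tool_rot: [3.138, -0.012, -0.171]
force: [-0.3, -3.8, 1.1]
grip_width: 0.0853
```

```bash
python3 st.py a7
```

```text
bin x,y 0.0151 0.0032 z 0.1284 yaw err -0.0065 6.4 F [-0.3 -3.8  1.1]
```

View pics/a7.png

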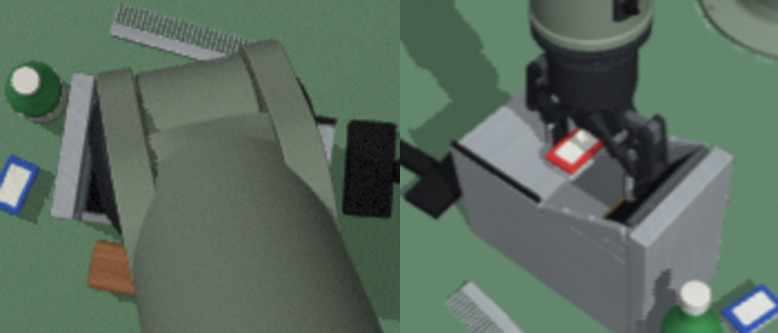

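Request:
drive_tool([
  [100, 0.0005, 0.003, 0, 0],
  [100, 0.0005, 0.003, 0, 0],
  [100, 0.0005, 0.003, 0, 0],
  [100, 0, 0, 0, 0],
])

```text
clock: 6.9
position: [0.5165, -0.0118, 0.1284]
tool_rot: [3.135, -0.012, -0.173]
force: [-2.7, -5.8, 4.4]
grip_width: 0.0859
```

```bash
python3 st.py a8
```

```text
bin x,y 0.0225 0.0033 z 0.1284 yaw err -0.0089 6.9 F [-2.7 -5.8  4.4]
```

View pics/a8.png

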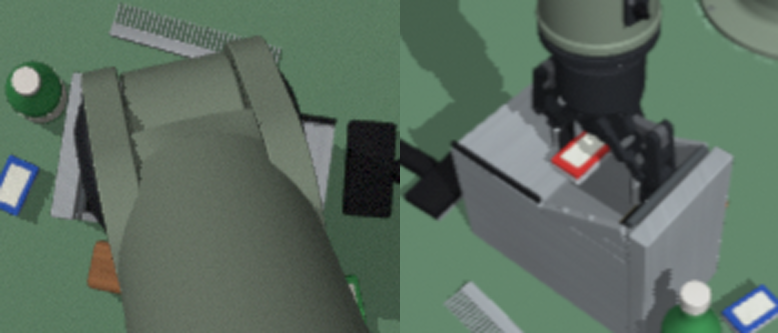

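Request:
drive_tool([
  [100, 0.0005, 0.003, 0, 0],
  [100, 0.0005, 0.003, 0, 0],
  [100, 0, 0, 0, 0],
])

```text
clock: 7.3
position: [0.516, -0.0126, 0.129]
tool_rot: [3.128, -0.01, -0.179]
force: [-2.4, -2.9, 4.3]
grip_width: 0.0853
```

```bash
python3 st.py a9
```

```text
bin x,y 0.0216 0.0037 z 0.129 yaw err -0.0153 7.3 F [-2.4 -2.9  4.3]
```

View pics/a9.png

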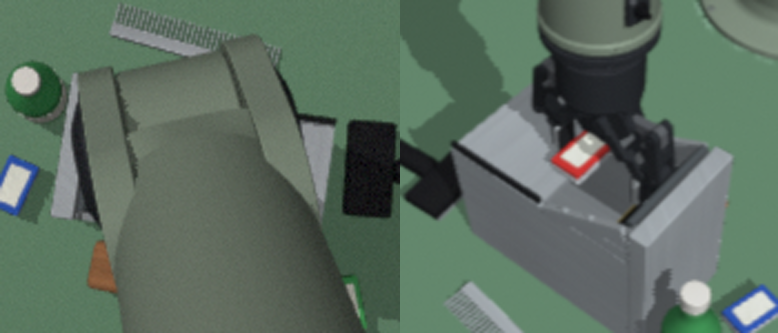

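```bash
python3 -c "
from workcell import bot
o=bot.observe();print(o['qpos'].round(3),o['joint_efforts'].round(1),o['force'],o['moment'],o['tool_rot'])"
```

```text
[-0.012  0.492 -0.118  1.979  0.115  0.671 -1.955] [ -4.7 -79.2  -4.2 -27.5  -1.5  -0.8   0. ] [ -0.98971739 -11.08161259   2.6333193 ] [-1.62147252  0.21246812 -0.06375833] [ 3.12831443 -0.01035747 -0.17875786]
```

```bash
python3 - <<'E'
import cv2
im=cv2.imread("pics/a9.png")[60:230,500:760]
cv2.imwrite("pics/a9c.png",cv2.resize(im,None,fx=3,fy=3,interpolation=2))
E
```

```text
(no output)
```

View pics/a9c.png

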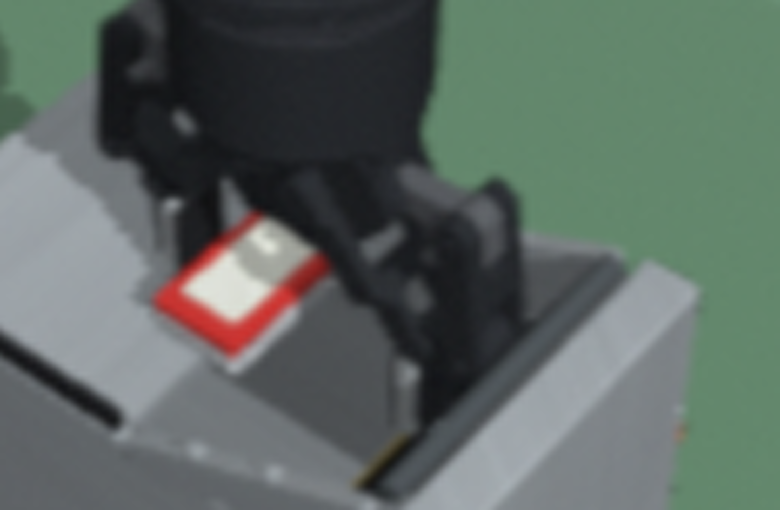

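The front finger's knuckle is against the hinge. Closing the jaws a little while advancing and lifting will keep the front finger on the flap and bring the rear finger farther forward. The tin won't be pinched, since the gap stays about 70 mm against its 34 mm.

Request:
drive_tool([
  [97, 0, -0.001, 0.003, 0.004],
  [94, 0.0003, 0.002, 0.002, 0.004],
  [91, 0.0003, 0.002, 0.001, 0.003],
  [91, 0, 0, 0, 0],
])

```text
clock: 7.8
position: [0.5168, -0.0087, 0.1353]
tool_rot: [3.128, -0.01, -0.167]
force: [-1.4, -4.5, 1.2]
grip_width: 0.0773
```

```bash
python3 st.py b1;python3 - <<'E'
import cv2
im=cv2.imread("pics/b1.png")[60:230,500:760]
cv2.imwrite("pics/b1c.png",cv2.resize(im,None,fx=3,fy=3,interpolation=2))
E
```

```text
bin x,y 0.0256 0.0036 z 0.1353 yaw err -0.0029 7.8 F [-1.4 -4.5  1.2]
```

View pics/b1c.png

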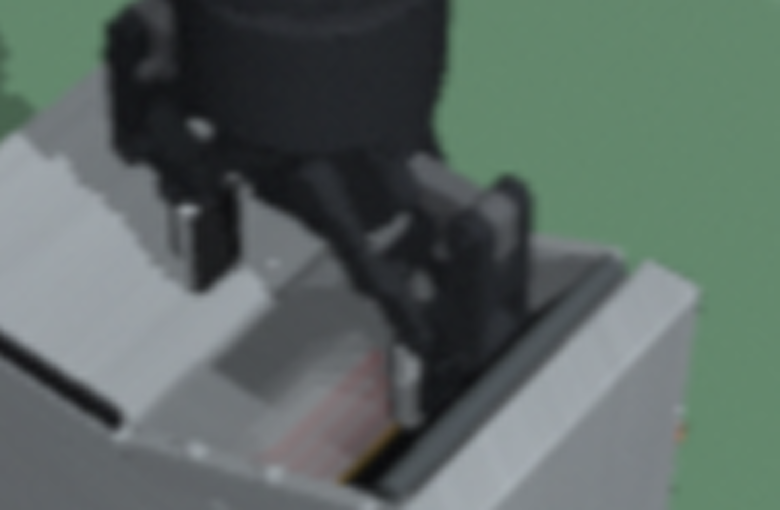

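Request:
drive_tool([
  [91, 0, 0, 0, 0],
  [91, 0, 0, 0, 0],
  [91, 0, 0, 0, 0],
])

```text
clock: 8.2
position: [0.5168, -0.0086, 0.1352]
tool_rot: [3.128, -0.01, -0.167]
force: [-0.2, -4.0, 2.0]
grip_width: 0.0775
```

```bash
python3 st.py b2;python3 - <<'E'
import cv2
im=cv2.imread("pics/b2.png")[60:230,500:760]
cv2.imwrite("pics/b2c.png",cv2.resize(im,None,fx=3,fy=3,interpolation=2))
E
```

```text
bin x,y 0.0257 0.0036 z 0.1352 yaw err -0.0031 8.2 F [-0.2 -4.   2. ]
```

View pics/b2c.png

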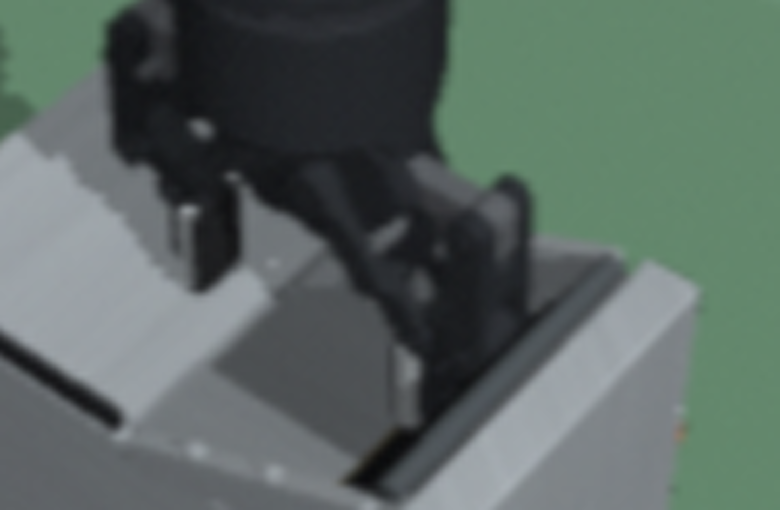

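The tin has dropped inside. Now I draw the fingers back and up, letting the flap follow.

Request:
drive_tool([
  [91, -0.001, -0.006, 0.002, 0],
  [91, -0.001, -0.006, 0.003, 0],
  [91, -0.001, -0.006, 0.005, 0],
  [91, -0.001, -0.006, 0.006, 0],
  [91, -0.001, -0.006, 0.008, 0],
  [91, -0.001, -0.006, 0.008, 0],
  [91, -0.001, -0.006, 0.01, 0],
  [91, 0, 0, 0.02, 0],
  [91, 0, 0, 0.025, 0],
  [91, 0, 0, 0.025, 0],
  [91, 0, 0, 0.02, 0],
  [91, 0, 0, 0, 0],
])

```text
clock: 9.5
position: [0.5083, -0.0554, 0.2782]
tool_rot: [3.13, -0.012, -0.168]
force: [-0.1, 0.4, -0.3]
grip_width: 0.0779
```

Request:
drive_tool([
  [91, -0.01, -0.03, 0.02, 0],
  [91, -0.015, -0.04, 0.01, 0],
  [91, -0.015, -0.04, 0, 0],
  [91, -0.015, -0.04, 0, 0],
  [91, -0.015, -0.04, 0, 0],
  [91, -0.015, -0.04, 0, 0],
  [91, -0.015, -0.04, 0, 0],
  [91, 0, 0, 0, 0],
  [91, 0, 0, 0, 0],
])

```text
clock: 10.4
position: [0.3994, -0.3353, 0.3105]
tool_rot: [3.131, -0.012, -0.165]
force: [0.4, -0.1, -0.9]
grip_width: 0.0774
```

```bash
python3 st.py c1; python3 - <<'E'
from h import *
cv2.imwrite("pics/c2.png",bot.grab_frame("top")[:,:,::-1])
for n in("top","scene"):
    print(n,[(round(m["conf"],2),m["point"]) for m in bot.masks_of(n,"tin_center")])
E
```

```text
bin x,y -0.3158 0.0661 z 0.3105 yaw err -0.0009 10.4 F [ 0.4 -0.1 -0.9]
top [(0.76, [368.0, 288.8]), (0.55, [403.7, 278.6])]
scene []
```

View pics/c1.png

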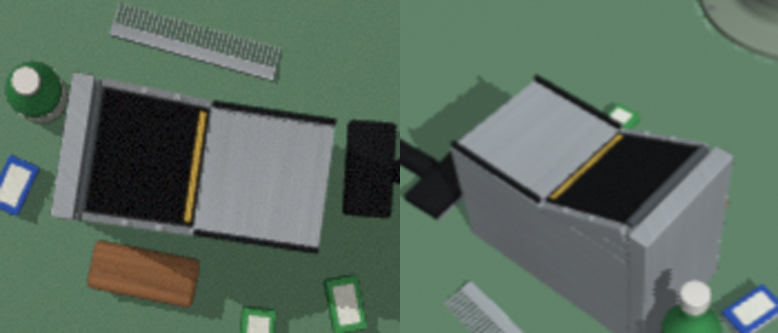

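View pics/c2.png

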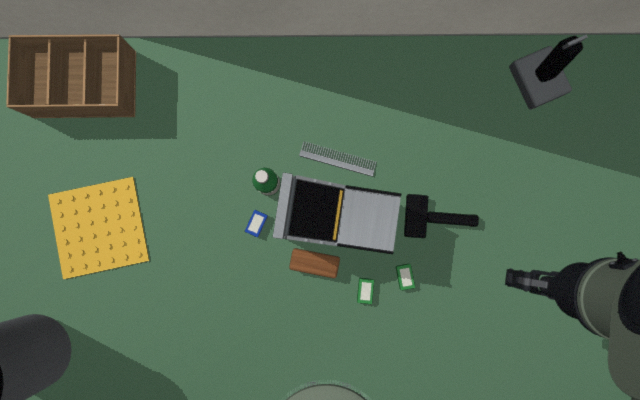

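The ledge is empty, and the yellow strip is back on the ledge edge at (338,215), as in the first picture. The other things sit at the same pixels as at the start, and the gripper is clear at about (530,280).

```bash
python3 -c "
from workcell import bot
print(bot.job_done())"
```

```text
the job is handed in; nothing more can be done
None
```

The red-lidded tin is in the bin, the flap has swung shut, and the job is handed in; the robot's clock read about 10.6 s of the 32 s allowed. The front finger held the flap open while the rear finger pushed the tin off the ledge, and the tin was never pinched, lifted or carried.

**What went wrong:** near the end of the push, the front finger's knuckle pressed against the hinge and stopped the motion. The highest force I read there was about 11 N, with a slight tool tilt of about 0.01 rad. I lifted a few mm, closed the jaws from 85 to 77 mm and advanced a little more, and the tin dropped in. I only estimated how far the flap was open when the tin fell, at roughly 0.6 rad; I did not measure it.

**Last checks:** the final pictures show an empty ledge, the flap's yellow strip back at the ledge edge, and the other things where they were at the start. The gripper is well clear, with residual force readings below 1 N. I saw the tin inside the bin briefly as it fell. With the flap shut it can't be seen, and the network found only the two green look-alike tins on the bench.

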